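# Stone the vee and the flat of a machine bed

## Task

Dress the ways of the little machine bed: draw the saddle by its knob all the way back against the stop at the far end, then with the sprung hand stone lying flat on the steel rub first the sloping face of the vee that looks to the flat way, and after it the flat way, so that grit from the vee does not fall on finished work. Each takes one unbroken stroke over the whole free length, starting close to the parked saddle and running away from it to the near end, with light even pressure that keeps the stone's springs partly compressed. Leave the saddle at its stop, stand the stone upright in the padded empty cell of the divided crate, and leave everything else standing where it is.

Things in the scene. Friction and masses are not known exactly. Their poses are not given: they have to be found in the camera images.
- bed: Short grey lathe-type machine bed, fixed, 140 x 336 x 73 mm, standing end-on to the robot; origin at the centre of its underside; y runs along the ways to the far end, where a dark stop lug stands (y 0.153 to 0.175, z to 0.074); x points from the vee (left) to the flat way (right). Ways from y = -0.148 to +0.148; crest of the vee at x = -0.022, z = 0.073. End plates are lower than the ways.
- vee_flank: Sloping face of the vee that looks to the flat way, bright steel, 40 mm wide, 35 degrees from level; origin on the surface, midway up the slope, at the middle of the stretch left free by the parked saddle (bed y = -0.036); z = outward normal, x = down the slope to the flat way, y = along the bed to the far end (to the saddle). Free stretch: y = -0.112 to +0.111 here.
- flat_way: Flat way beside the vee, bright steel, level, 40 mm wide, 50 mm above the cabinet top; origin on the surface, midway across, at the middle of the free stretch (bed y = -0.036); axes as the bed's. Free stretch: y = -0.112 to +0.111 here. The vee begins to rise at x = -0.024.
- saddle (a joint): Position of the saddle along the bed, m: 0 at the near end, 0.220 against the stop at the far end. The saddle is a grey block 70 mm long along the bed (with its wipers), 138 mm across, its top 98 mm above the cabinet top; it slides with about 3 N.
- saddle_knob (a point): Centre of the saddle's black round hand knob, 29 mm in diameter and 28 mm tall (z 118 to 146 mm), on a stem 14 mm thick rising from the saddle's top; moves with the saddle.
- stone: Sprung hand stone, loose, 0.23 kg, 92 mm tall: square wooden handle 24 x 24 mm (z 42 to 92 mm) on an aluminium holder 28 x 50 mm (z 28 to 38), under it a grey stone 26 x 46 mm whose carrier springs up to 8 mm towards the holder (3 N to begin, 10 N at full travel). Stands on its sole; origin at the centre of the sole with springs relaxed, z up the handle, y along the 46 mm.
- stone_sole (a point): Centre of the rubbing face of the stone (moves up the stone's z as the springs are pressed).
- crate: Open plywood crate, fixed, 74 x 206 x 48 mm, walls and dividers 5 mm, floor 5 mm; origin at the centre of its underside, y along its row of three cells, each 64 x 62 mm, centred at y = -0.067, 0 and +0.067.
- pad: Grey felt pad 52 x 52 x 3 mm on the floor of the stone's own empty cell, which may be any of the three; origin at the centre of its underside.
- jar: Clear jar with a lid, 52 mm across, 54 mm tall, standing in a cell of the crate; leave alone; origin at the centre of its underside.
- paint_tin: Paint tin, 103 mm across, 120 mm tall, near the left edge; leave alone; origin at the centre of its underside.
- jug: Tall plastic jug, 78 x 137 x 277 mm, near the left edge; leave alone; origin at the centre of its underside.
- tin: Food tin, 57 mm across, 72 mm tall, standing in a cell of the crate; leave alone; origin at the centre of its underside.
- stone_foot (a joint): How far the stone's springs are compressed, m: 0 relaxed, 0.008 fully home; about 3 N starts them, 0.9 N more for each mm.
Things that resemble listed ones, but are neither listed nor needed, are in the scene too. Of the things that look like the stone, take the one that is nearest to the robot's base at the start.

How it is judged:
On the way, in this order (a step that is already met when the one before it is completed fails the run):
1. the saddle is drawn to its stop at the far end (value of joint saddle above 0.214 m), for 0.1 s.
2. the stone lies flat on the sloping face of the vee, springs partly compressed, next to the parked saddle (contact force between stone and vee_flank between 2.5 and 20 N and value of joint stone_foot between 0.0004 and 0.0078 m and angle between the z axis of stone and the z axis of vee_flank, either way round below 0.14 rad and x of stone_sole in the frame of vee_flank between -0.011 and 0.011 m and y of stone_sole in the frame of vee_flank above 0.055 m), for 0.04 s.
3. the stone lies flat on the sloping face of the vee, springs partly compressed, a third of the way along (contact force between stone and vee_flank between 2.5 and 20 N and value of joint stone_foot between 0.0004 and 0.0078 m and angle between the z axis of stone and the z axis of vee_flank, either way round below 0.14 rad and x of stone_sole in the frame of vee_flank between -0.011 and 0.011 m and y of stone_sole in the frame of vee_flank between 0.01 and 0.035 m), for 0.04 s.
4. the stone lies flat on the sloping face of the vee, springs partly compressed, two thirds of the way along (contact force between stone and vee_flank between 2.5 and 20 N and value of joint stone_foot between 0.0004 and 0.0078 m and angle between the z axis of stone and the z axis of vee_flank, either way round below 0.14 rad and x of stone_sole in the frame of vee_flank between -0.011 and 0.011 m and y of stone_sole in the frame of vee_flank between -0.035 and -0.01 m), for 0.04 s.
5. the stone lies flat on the sloping face of the vee, springs partly compressed, near the near end (contact force between stone and vee_flank between 2.5 and 20 N and value of joint stone_foot between 0.0004 and 0.0078 m and angle between the z axis of stone and the z axis of vee_flank, either way round below 0.14 rad and x of stone_sole in the frame of vee_flank between -0.011 and 0.011 m and y of stone_sole in the frame of vee_flank below -0.055 m), for 0.04 s.
6. the stone lies flat on the flat way, springs partly compressed, next to the parked saddle (contact force between stone and flat_way between 2.5 and 20 N and value of joint stone_foot between 0.0004 and 0.0078 m and angle between the z axis of stone and the z axis of flat_way, either way round below 0.14 rad and x of stone_sole in the frame of flat_way between -0.011 and 0.011 m and y of stone_sole in the frame of flat_way above 0.055 m), for 0.04 s.
7. the stone lies flat on the flat way, springs partly compressed, a third of the way along (contact force between stone and flat_way between 2.5 and 20 N and value of joint stone_foot between 0.0004 and 0.0078 m and angle between the z axis of stone and the z axis of flat_way, either way round below 0.14 rad and x of stone_sole in the frame of flat_way between -0.011 and 0.011 m and y of stone_sole in the frame of flat_way between 0.01 and 0.035 m), for 0.04 s.
8. the stone lies flat on the flat way, springs partly compressed, two thirds of the way along (contact force between stone and flat_way between 2.5 and 20 N and value of joint stone_foot between 0.0004 and 0.0078 m and angle between the z axis of stone and the z axis of flat_way, either way round below 0.14 rad and x of stone_sole in the frame of flat_way between -0.011 and 0.011 m and y of stone_sole in the frame of flat_way between -0.035 and -0.01 m), for 0.04 s.
9. the stone lies flat on the flat way, springs partly compressed, near the near end (contact force between stone and flat_way between 2.5 and 20 N and value of joint stone_foot between 0.0004 and 0.0078 m and angle between the z axis of stone and the z axis of flat_way, either way round below 0.14 rad and x of stone_sole in the frame of flat_way between -0.011 and 0.011 m and y of stone_sole in the frame of flat_way below -0.055 m), for 0.04 s.
At the end, for the whole second after the job is handed in: The saddle stands at its stop (within 8 mm); the stone stands upright (within 7 degrees) and at rest on the pad in the padded cell, within 24 mm of the pad's centre; jar, tin, paint tin and jug stand upright (value of joint saddle above 0.212 m and horizontal distance between stone and pad below 0.024 m and z of stone in the frame of pad below 0.008 m and angle between stone's own z axis and vertical below 0.12 rad and linear speed of stone below 0.02 m/s and angle between each of jar, tin, paint_tin, jug's own z axis and vertical below 0.15 rad); the robot touches nothing.
It fails at once if the jar, tin, paint tin or jug is moved by more than 20 mm (distance of any of jar, tin, paint_tin, jug from where it was at the start of the episode above 0.02 m).
It fails at once if the stone presses on a way with more than 25 N (contact force between stone and vee_flank above 25 N or contact force between stone and flat_way above 25 N).
It fails at once if the stone leaves a way in mid-stroke (its sole hovers 5 to 14 mm over the middle 80 mm of the vee face or the flat way) ((y of stone_sole in the frame of vee_flank between -0.04 and 0.04 m and x of stone_sole in the frame of vee_flank between -0.012 and 0.012 m and z of stone_sole in the frame of vee_flank between 0.005 and 0.014 m) or (y of stone_sole in the frame of flat_way between -0.04 and 0.04 m and x of stone_sole in the frame of flat_way between -0.012 and 0.012 m and z of stone_sole in the frame of flat_way between 0.005 and 0.014 m)).
It also fails if it takes over 64 s, if anything falls off the work surface, if the arm or the gripper's body presses on something with over 40 N, if the wrist force passes 120 N, or if a joint passes its speed limit or range.

## Robot

A 6-joint arm with a two-finger parallel gripper is mounted at the origin on a cart in front of the work surface, level with it; the furniture and walls round the work are solid. World frame = base frame: x ahead of the robot, y to its left, z up, the work surface at z = 0. Lengths are in m, angles in rad, forces in N, time in s.
With the tool pointing down it reaches from about 0.375 to 0.925 m from the base axis. Payload 5.7 kg.
Tool frame: the origin (TCP) lies at the very end of the fingers, on their centre line; the grasp point (between the pads) lies 19 mm behind it; z points along the fingers, y is the line along which they close (so a half turn about z gives the same grasp; the last joint's range is limited). The gripper opens to 85 mm and grips with 20 to 120 N. Pads are 22 mm wide; open, the fingers measure 114 mm over their backs; the gripper's body (76 mm by 85 mm) begins 54 mm behind the grasp point. The pads swing forward as they close: fully open they stand 13 mm farther back than shut.
Start: joints at [-1.461, 0.359, 1.51, -0, 1.272, -0.115], TCP at [0.134, -0.585, 0.231] pointing down, gripper open.
Joint ranges: [-2.97, 2.97], [-1.01, 2.36], [0.21, 2.38], [-0.96, 4.11], [0.2, 2.71], [-2.98, 2.98]. Speed limits (rad/s): [2.39, 2.39, 3.14, 3.14, 3.14, 3.14].

## Interface

Orientations are given as [roll, pitch, yaw] about the fixed x, y, z axes, in that order (R = Rz(yaw) Ry(pitch) Rx(roll)).
In Python, from plant import r gives the robot as it stands. The module is installed in compiled form; this text tells all that it offers.
- The arm moves only by the tool drive_tool, never from a script. Its argument "targets" is a list of rows, each a list of 7 numbers: the turn, a rotation vector about the tool's x, y, z normalised to -1 to 1, where 1 is 360 degrees, then the shift along the tool's x, y, z normalised to -1 to 1, where 1 is 20 cm, then the opening, from -1 (shut) to 1 (fully open). In form: [[wx, wy, wz, x, y, z, gripper], ...]. A call has exactly 8 rows; each row shifts and turns the commanded pose from where the row before left it, along the tool's axes as they then stand; what a row does not reach is not made up. A row lasts 1/8 s, in which the tool goes at most 62.5 mm and 10.7 degrees, less where a joint would pass 70% of its speed; a pose out of reach is approached as far as the arm can. A call with a number of a shift or a turn outside -1 to 1 is refused whole. A call with a gripper value outside its range is refused whole. The fingers move at their own pace and stop on an object; "force" is the grip in N (left out, the last holds). Time passes only in rows, so rows that do not move let the fingers close, or fill a call up. It gives the time, the measured TCP pose, the force, the opening and the grip force at its end, in the units of the state.
- r.observe(): the state, without advancing time (a new reading comes with each control period).
- r.read_camera(name): name is "scene" or "top" or "wrist"; returns (picture, depth): 480x640x3 uint8, red, green, blue; 480x640 float32, m along the optical axis (not along the pixel's ray), 0 where there is no reading.
- r.get_calibration(name): a dict with "mtx" (3x3 intrinsics, pixels), "cam_to_world" (4x4, takes a point from camera to world coordinates). Camera axes: x right, y up, looking along -z (the intrinsics and any distortion apply to the point x, -y, -z); pixel columns grow to the right and rows downward; lengths in m; the calibration is good to about 2 mm. A picture is of the moment at which its call begins: read the wrist's pose just before it. get_calibration takes no time and is no camera call; for the wrist camera it gives the pose at the moment of the call.
- r.finish_job(): hands the job in; it is judged then, once.
The state is a dict: "t": time; "joints": joint angles; "joint_vel": joint speeds; "joint_torque": joint torques, N m; "eef_pos": TCP position; "ee_rot": TCP orientation; "force": force on the tool from outside, world axes, zero at the start; "ft_torque": the same for the moment, N m; "width": opening from 0.0 (shut) to 1.0 (fully open); "finger_force": force on a finger pad.
Only numpy, scipy, OpenCV 4.12 (cv2) and the standard library are available. Lean on these libraries where they do the work, as an engineer would, in place of code of your own. Each camera call takes 0.05 s, during which the arm holds its last target. There are 200 camera calls.

## Working session

There is one attempt and no reset: what is moved stays moved. The work goes in short steps, Python scripts to look and compute and a tool call to move; the robot and the scene stay as the last step left them, time stands still between calls to the robot, and variables do not carry over. Pictures are saved under pics/ and viewed, at most 10 in all, crops included, and the job is handed in when it is done.

Besides the shell and the picture viewer there is one more tool, called in YAML: its name, and indented under it one key for each argument. drive_tool: Moves the arm, as the interface text tells. Scaled input: -1 to 1 covers 20 cm each way for a shift and 360 degrees each way for a turn. Its arguments: {"type":"object","properties":{"targets":{"type":"array"},"force":{"type":"number"}},"required":["targets"]}

```bash
mkdir -p pics; ls
python3 - <<'E'
from plant import r
import cv2,numpy as np
o=r.observe();print(o)
for n in("scene","top"):
    p,d=r.read_camera(n);c=r.get_calibration(n)
    print(n,c['mtx'].tolist(),np.round(c['cam_to_world'],4).tolist(),{k:v for k,v in c.items() if k not in('mtx','cam_to_world')})
    cv2.imwrite(f'pics/{n}0.png',p[:,:,::-1]);np.savez(f'{n}0.npz',p=p,d=d,K=c['mtx'],T=c['cam_to_world'])
E
```

```text
pics
{'t': 0.0, 'joints': array([-1.46112624e+00,  3.59518472e-01,  1.51144370e+00,  2.18875083e-05,
        1.27253039e+00, -1.15150024e-01]), 'joint_vel': array([ 0.00014309,  0.00025794, -0.00147184,  0.0008993 , -0.00131803,
        0.00145158]), 'joint_torque': array([ 2.32169070e-03, -5.27621806e+01, -2.78627926e+01, -1.66274626e-04,
        1.30711624e-02, -2.16939554e-05]), 'eef_pos': array([ 0.13365277, -0.5842102 ,  0.2304413 ]), 'ee_rot': array([-3.13970773e+00, -2.39062100e-04,  2.24813434e-01]), 'force': array([-0.50330053,  0.62025643,  0.12962737]), 'ft_torque': array([-0.01640065,  0.0195161 , -0.02047819]), 'finger_force': 0.0, 'width': 1.0013457561677046}
scene [[484.2134042033302, 0.0, 323.9832285931023], [0.0, 484.2134042033302, 238.80238034862015], [0.0, 0.0, 1.0]] [[-0.5317, 0.7288, -0.4313, 0.1049], [-0.8469, -0.4577, 0.2707, 0.341], [-0.0002, 0.5092, 0.8606, 0.9689], [0.0, 0.0, 0.0, 1.0]] {}
top [[532.088606198945, 0.0, 320.8330598454437], [0.0, 532.088606198945, 233.23555982247225], [0.0, 0.0, 1.0]] [[-0.0157, 0.9966, -0.0808, 0.4626], [-0.9998, -0.0163, -0.0067, 0.0425], [-0.008, 0.0807, 0.9967, 1.3345], [0.0, 0.0, 0.0, 1.0]] {}
```

View pics/top0.png

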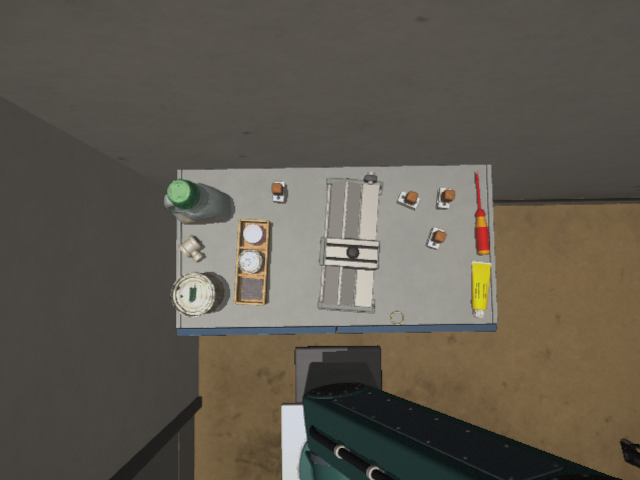

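View pics/scene0.png

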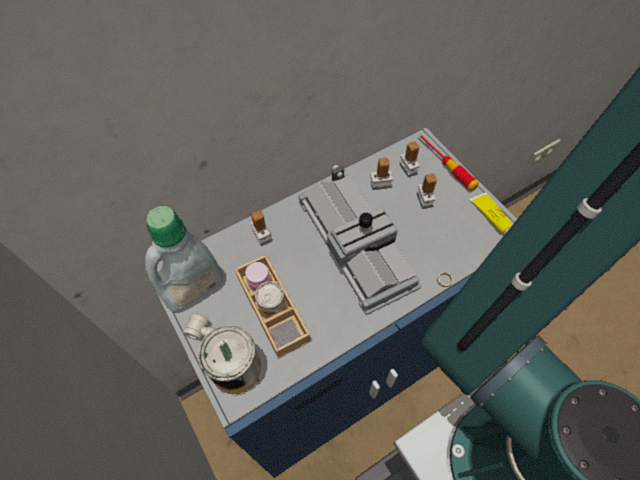

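The top view shows the bed around (350,245), with the saddle near (352,252). Stone lookalikes are at (278,188), (410,198), (446,195) and (438,236). The crate is at (253,262), with the padded empty cell at its near end (252,290). The scene view agrees with this.

```bash
cat > h.py <<'E'
import numpy as np,cv2
def cloud(d,K,T):
    v,u=np.mgrid[:d.shape[0],:d.shape[1]]
    P=np.stack([(u-K[0,2])/K[0,0]*d,-(v-K[1,2])/K[1,1]*d,-d],-1)
    return P@T[:3,:3].T+T[:3,3]
def ray(uv,z,K,T):
    uv=np.atleast_2d(uv).astype(float)
    D=np.stack([(uv[:,0]-K[0,2])/K[0,0],-(uv[:,1]-K[1,2])/K[1,1],-np.ones(len(uv))],-1)@T[:3,:3].T
    return T[:3,3]+D*((z-T[2,3])/D[:,2])[:,None]
def rect(xy):
    (c,s,a)=cv2.minAreaRect(xy.astype(np.float32)*1000)
    return np.round(c,1),np.round(s,1),round(a,1)
E
python3 - <<'E'
from h import *
for n in("top","scene"):
    z=np.load(n+'0.npz');p,d,K,T=[z[k] for k in'pdKT'];C=cloud(d,K,T)
    hsv=cv2.cvtColor(p,cv2.COLOR_RGB2HSV);H,S,V=cv2.split(hsv)
    print(n,'table z',np.median(C[...,2][(abs(C[...,2])<.01)]))
    inb=(C[...,0]>.3)&(C[...,0]<.8)&(abs(C[...,1])<.5)
    m=((H<14)&(S>110)&(V>60)&inb&(C[...,2]>.07)).astype(np.uint8)
    k,l,st,ce=cv2.connectedComponentsWithStats(m)
    for i in range(1,k):
        if st[i,4]<20:continue
        Q=C[l==i];t=Q[Q[:,2]>.085]
        print('stone',np.round(ce[i]),st[i,4],'ztop',Q[:,2].max().round(3),'top c',np.round(np.mean(t,0),4), 'dist',np.hypot(*np.mean(t,0)[:2]).round(3),'ray',ray(ce[i],.092,K,T).round(4))
    # holder / crate / bed by height
    for nm,(lo,hi),(x0,x1,y0,y1) in [('bed',(.03,.08),(.3,.8,-.11,.12)),('saddle',(.092,.105),(.3,.8,-.13,.12)),('knob',(.14,.152),(.3,.8,-.13,.12)),('crate',(.043,.052),(.3,.75,.14,.32)),('hold',(.03,.045),(.3,.8,-.4,-.12))]:
        q=(C[...,2]>lo)&(C[...,2]<hi)&(C[...,0]>x0)&(C[...,0]<x1)&(C[...,1]>y0)&(C[...,1]<y1)
        k,l,st,ce=cv2.connectedComponentsWithStats(q.astype(np.uint8))
        for i in range(1,k):
            if st[i,4]>25: print(nm,st[i,4],ce[i].round(),rect(C[l==i][:,:2]),C[l==i].mean(0).round(4))
E
```

```text
top table z -0.00031071381867087133
stone [277. 188.] 87 ztop 0.096 top c [0.6726 0.1537 0.0913] dist 0.69 ray [[0.6722 0.1536 0.092 ]]
stone [412. 196.] 89 ztop 0.098 top c [ 0.6475 -0.1643  0.0914] dist 0.668 ray [[ 0.6474 -0.1642  0.092 ]]
stone [449. 194.] 89 ztop 0.098 top c [ 0.6501 -0.2526  0.092 ] dist 0.697 ray [[ 0.6501 -0.2526  0.092 ]]
stone [440. 236.] 90 ztop 0.098 top c [ 0.5525 -0.2269  0.0919] dist 0.597 ray [[ 0.5525 -0.227   0.092 ]]
bed 474 [339. 146.] (array([780.4,   5.4]), array([228.9,   4.1]), 89.8) [0.7803 0.0044 0.0556]
bed 3147 [352. 208.] (array([631.7, -26.7]), array([133.9, 164.1]), 86.7) [ 0.6272 -0.0256  0.0557]
bed 2231 [346. 289.] (array([431.3,  -7. ]), array([134. , 105.6]), 84.9) [ 0.4324 -0.0077  0.0544]
saddle 58 [313. 142.] (array([780.1,  69.3]), array([101.4,   3.2]), 89.8) [0.7803 0.0659 0.0979]
saddle 66 [359. 141.] (array([780.1, -40.6]), array([109.2,   2.8]), 89.8) [ 0.78   -0.0434  0.0988]
saddle 1349 [351. 253.] (array([516.1, -18.7]), array([127.7,  65.8]), 84.8) [ 0.5159 -0.0187  0.0972]
knob 33 [332. 136.] (array([780.3,  23.8]), a
[... 2352 characters left out ...]
19 0.0467]
crate 30 [261. 281.] (array([552. , 216.5]), array([11.8, 38.8]), 1.1) [0.5508 0.2184 0.0468]
crate 43 [273. 310.] (array([481.5, 228.4]), array([48.1, 13.2]), 76.6) [0.4791 0.2285 0.0476]
hold 338 [379. 126.] (array([ 782.7, -260.1]), array([279.4,   7.7]), 90.0) [ 0.7822 -0.2548  0.0375]
hold 128 [409. 163.] (array([ 652. , -250.3]), array([29. , 52.5]), 82.8) [ 0.6445 -0.2449  0.0383]
hold 155 [464. 173.] (array([ 552.9, -344.4]), array([78.9, 20.9]), 3.3) [ 0.5512 -0.3437  0.0325]
hold 152 [380. 177.] (array([ 647.2, -162.6]), array([51.2, 32.4]), 67.1) [ 0.6451 -0.1584  0.0384]
hold 132 [425. 195.] (array([ 553.5, -223.8]), array([26.7, 51.1]), 73.1) [ 0.5462 -0.2188  0.0382]
```

```bash
cat >> h.py <<'E'
from scipy.spatial.transform import Rotation as Ro
def Rm(rpy): return Ro.from_euler('xyz',rpy).as_matrix()
def plan(p1,rpy1,p0=None,rpy0=None):
    "total tool-frame shift (normalised) and turn (normalised) from commanded p0 to p1; translation if expressed in starting axes"
    from plant import r
    o=r.observe()
    if p0 is None:p0,rpy0=o['eef_pos'],o['ee_rot']
    R0,R1=Rm(rpy0),Rm(rpy1)
    w=Ro.from_matrix(R0.T@R1).as_rotvec()/(2*np.pi)
    return 'turn',w.round(4),'shift start axes',(R0.T@(np.array(p1)-p0)/.2).round(4),'shift end axes',(R1.T@(np.array(p1)-p0)/.2).round(4)
E
python3 - <<'E'
from plant import r
from h import *
o=r.observe();c=r.get_calibration('wrist')
R=Rm(o['ee_rot']);print((R.T@(c['cam_to_world'][:3,3]-o['eef_pos'])).round(4),(R.T@c['cam_to_world'][:3,:3]).round(3),c['mtx'][0,0].round(1))
print(plan([.40,-.12,.36],[np.pi,0,-.083]))
E
```

```text
[ 0.0814  0.0005 -0.1426] [[ 0.001  0.95   0.312]
 [ 1.    -0.    -0.001]
 [-0.001  0.312 -0.95 ]] 371.3
('turn', array([-0.0003,  0.    ,  0.049 ]), 'shift start axes', array([ 1.8157, -1.9673, -0.6437]), 'shift end axes', array([ 1.1346, -2.4239, -0.6473]))
```

drive_tool:
  targets:
    - [0,0,0,0.24,-0.183,-0.065,1]
    - [0,0,0,0.24,-0.183,-0.065,1]
    - [0,0,0,0.24,-0.183,-0.065,1]
    - [0,0,0,0.24,-0.183,-0.065,1]
    - [0,0,0,0.24,-0.183,-0.065,1]
    - [0,0,0,0.24,-0.183,-0.065,1]
    - [0,0,0,0.24,-0.183,-0.065,1]
    - [0,0,0,0.24,-0.183,-0.065,1]

```text
t: 1.1
eef_pos: [0.4436, -0.2121, 0.3356]
ee_rot: [-3.141, 0.0, 0.225]
force: [0.7, -0.6, -0.0]
width: 1.001
finger_force: 0.0
```

drive_tool:
  targets:
    - [0,0,0,0.24,-0.183,-0.065,0]
    - [0,0,0,0.24,-0.183,-0.065,-1]
    - [0,0,0.0163,0,0,0,-1]
    - [0,0,0.0163,0,0,0,-1]
    - [0,0,0.0163,0,0,0,-1]
    - [0,0,0,0,0,0,-1]
    - [0,0,0,0,0,0,-1]
    - [0,0,0,0,0,0,-1]

```text
t: 2.1
eef_pos: [0.52, -0.1212, 0.3612]
ee_rot: [-3.141, 0.0, -0.081]
force: [0.0, -0.2, -0.2]
width: 0.002
finger_force: 0.0
```

Run:
```python
from plant import r
from h import *
o=r.observe();c=r.get_calibration('wrist');p,d=r.read_camera('wrist')
print(o['t'],o['eef_pos'],o['ee_rot'],o['width'],o['joints'])
np.savez('w1.npz',p=p,d=d,K=c['mtx'],T=c['cam_to_world']);cv2.imwrite('pics/w1.png',p[:,:,::-1])
```

```text
2.1 [ 0.52000458 -0.12116877  0.36124587] [-3.14147017e+00  1.35133918e-04 -8.14905319e-02] 0.0020029028013925 [-3.58389521e-01  1.68488397e-01  1.45528003e+00  8.09901842e-05
  1.51798770e+00  1.29389306e+00]
```

View pics/w1.png

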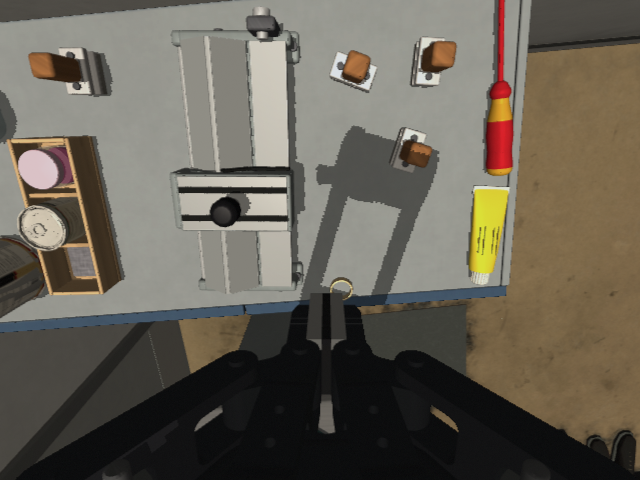

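The wrist view shows the knob at (226,212), the lug at (263,22), the chosen stone at (410,150) and the pad at about (80,262).

Run:
```python
from h import *
z=np.load('w1.npz');p,d,K,T=[z[k] for k in'pdKT'];C=cloud(d,K,T);X,Y,Z=np.moveaxis(C,-1,0)
hsv=cv2.cvtColor(p,cv2.COLOR_RGB2HSV);H,S,V=cv2.split(hsv)
v,u=np.mgrid[:480,:640]
print('table',np.median(Z[(abs(Z)<.01)&(d>0)]))
def comp(q,n,mn=60):
    k,l,st,ce=cv2.connectedComponentsWithStats(q.astype(np.uint8))
    for i in range(1,k):
        if st[i,4]>mn: print(n,st[i,4],ce[i].round(),rect(C[l==i][:,:2]),np.median(C[l==i],0).round(4))
A=(d>0)&(X<.76)&(X>.3)&(v<300)
comp(A&(Z>.02)&(Z<.16)&(Y<.08)&(Y>-.12),'bedall',500)
comp(A&(Z>.035)&(Z<.041)&(Y<-.13),'hold')
comp(A&(Z>.087)&(Z<.1)&(Y<-.13),'handletop')
comp(A&(Z>.141)&(Z<.15)&(Y<.08),'knob')
comp(A&(Z>.094)&(Z<.102)&(Y<.08)&(Y>-.12),'saddle')
comp(A&(Z>.043)&(Z<.052)&(Y>.14),'crate')
comp(A&(Z>.005)&(Z<.012)&(Y>.14)&(X<.5)&(S<60),'pad',40)
# flat way plane and vee faces, in trial bed frame
a=np.radians(-4.6);ey=np.array([np.cos(a),np.sin(a)]);ex=np.array([np.sin(a),-np.cos(a)])
P=C[A][:,:2]-[.5484,-.0127];bx=P@ex;by=P@ey;bz=Z[A]
for y0 in(-.12,-.1,.03,.06,.09,.12):
    m=(abs(by-y0)<.008);prof=[]
    for x0 in np.arange(-.076,.08,.008):
        q=m&(abs(bx-x0)<.003);prof.append(int(1000*np.median(bz[q])) if q.sum()>3 else -1)
    # crest: intersection of fitted flank lines
    f=m&(bz>.052)&(bz<.07)
    h=m&(bx>-.018)&(bx<.008)&(bz>.053)&(bz<.072);s=np.polyfit(bx[h],bz[h],1) if h.sum()>8 else [0,0]
    print(y0,prof,'flank line: slope deg',np.degrees(np.arctan(s[0])).round(1),'x at z=.0615',((.0615-s[1])/s[0]).round(4) if s[0] else 0)
```

```text
table -3.27448312702483e-05
bedall 28346 [237. 155.] (array([547.8, -15.3]), array([137.7, 338.4]), 84.8) [ 0.5639 -0.0238  0.0623]
hold 526 [426.  64.] (array([ 651.8, -250.7]), array([28.2, 50.2]), 83.4) [ 0.6401 -0.2451  0.0379]
hold 534 [351.  72.] (array([ 648.7, -163. ]), array([49.8, 28. ]), 65.9) [ 0.6478 -0.1536  0.0378]
hold 465 [407. 149.] (array([ 553.8, -225.7]), array([28.2, 49.9]), 68.8) [ 0.5627 -0.2233  0.038 ]
handletop 604 [443.  54.] (array([ 651.9, -250.9]), array([23.6, 24.1]), 81.5) [ 0.6515 -0.25    0.0917]
handletop 582 [356.  65.] (array([ 648.8, -163. ]), array([23.9, 24. ]), 66.2) [ 0.6485 -0.1626  0.0916]
handletop 476 [418. 154.] (array([ 553.7, -226.1]), array([24.1, 23.9]), 69.4) [ 0.5542 -0.2251  0.0917]
knob 567 [223. 213.] (array([517.8, -17.4]), array([27.3, 26.9]), 85.9) [ 0.5186 -0.0183  0.1452]
saddle 5443 [235. 201.] (array([517.9, -17.5]), array([126.6,  64.4]), 85.3) [ 0.5224 -0.0255  0.0974]
crate 129 [78. 71.] (array([671.7, 148. ]), array([13.2, 27.3]), 61.4) [0.6725 0.1452 0.0476]
crate 2206 [ 61. 213.] (array([502.4, 223.1]), array([ 76.
[... 408 characters left out ...]
 flank line: slope deg -33.8 x at z=.0615 0.004
-0.1 [0, -1, 34, 50, 54, 60, 66, 71, 72, 67, 61, 55, 45, 49, 49, 50, 49, 49, 0, 0] flank line: slope deg -32.7 x at z=.0615 0.0043
0.03 [0, -1, 33, 50, 54, 59, 65, 71, 72, 67, 62, 56, 50, 49, 49, 50, 49, 49, 0, 0] flank line: slope deg -31.9 x at z=.0615 0.0052
0.06 [0, -1, 33, 49, 54, 60, 65, 71, 72, 67, 61, 56, 50, 49, 50, 49, 49, 49, 0, 0] flank line: slope deg -32.4 x at z=.0615 0.0052
0.09 [0, -1, 33, 50, 54, 59, 65, 70, 72, 67, 62, 56, 50, 49, 49, 49, 50, 49, 0, 0] flank line: slope deg -30.4 x at z=.0615 0.006
0.12 [0, -1, 33, 50, 54, 59, 65, 70, 72, 68, 62, 56, 50, 50, 50, 50, 49, 49, 1, 0] flank line: slope deg -31.3 x at z=.0615 0.006
```

drive_tool:
  targets:
    - [0,0,0,-0.098,-0.173,0.1,-1]
    - [0,0,0,-0.098,-0.173,0.1,-1]
    - [0,0,0,-0.098,-0.173,0.1,-1]
    - [0,0,0,0,0,0.22,-1]
    - [0,0,0,0,0,0.22,-1]
    - [0,0,0,0,0,0.22,-1]
    - [0,0,0,0,0,0.22,-1]
    - [0,0,0,0.04,0,0.006,-1]

```text
t: 3.15
eef_pos: [0.475, -0.013, 0.1218]
ee_rot: [-3.141, 0.007, -0.082]
force: [0.3, 0.5, 0.2]
width: -0.002
finger_force: 0.0
```

drive_tool:
  targets:
    - [0,0,0,0.05,0,0,-1]
    - [0,0,0,0.06,0,0,-1]
    - [0,0,0,0.1,0,0,-1]
    - [0,0,0,0.12,0,0,-1]
    - [0,0,0,0.12,0,0,-1]
    - [0,0,0,0.12,0,0,-1]
    - [0,0,0,0.1,0,0,-1]
    - [0,0,0,0.05,0,0,-1]

```text
t: 4.15
eef_pos: [0.6235, -0.0258, 0.1255]
ee_rot: [3.141, -0.002, -0.082]
force: [-2.8, -2.0, 1.4]
width: 0.001
finger_force: 1.5
```

drive_tool:
  targets:
    - [0,0,0,0.03,0,0,-1]
    - [0,0,0,0.02,0,0,-1]
    - [0,0,0,0.01,0,0,-1]
    - [0,0,0,0.006,0,0,-1]
    - [0,0,0,0.006,0,0,-1]
    - [0,0,0,0.006,0,0,-1]
    - [0,0,0,0,0,0,-1]
    - [0,0,0,0,0,0,-1]

```text
t: 5.15
eef_pos: [0.6251, -0.0256, 0.1241]
ee_rot: [3.141, 0.022, -0.082]
force: [-30.8, 0.2, 23.3]
width: -0.002
finger_force: 15.7
```

drive_tool:
  targets:
    - [0,0,0,-0.08,0,0,-1]
    - [0,0,0,-0.1,0,0,-1]
    - [0,0,0,-0.15,0,-0.1,-1]
    - [0,0,0,-0.15,0,-0.25,-1]
    - [0,0,0,0,0,-0.28,-1]
    - [0,0,0,0,0.1,-0.28,-1]
    - [0,0,0,0,0.1,-0.2,-1]
    - [0,0,0,0,0,0,0]

```text
t: 6.15
eef_pos: [0.5407, -0.06, 0.3512]
ee_rot: [3.14, -0.01, -0.084]
force: [0.2, -0.7, -1.4]
width: 0.198
finger_force: 0.0
```

```bash
cat > look.py <<'E'
from plant import r
from h import *
import sys
o=r.observe();c=r.get_calibration('wrist');p,d=r.read_camera('wrist')
print(o['t'],o['eef_pos'],o['ee_rot'],o['width'],o['force'])
n=sys.argv[1];np.savez(n+'.npz',p=p,d=d,K=c['mtx'],T=c['cam_to_world']);cv2.imwrite(f'pics/{n}.png',p[:,:,::-1])
E
python3 look.py w2
python3 - <<'E'
from h import *
z=np.load('w2.npz');p,d,K,T=[z[k] for k in'pdKT'];C=cloud(d,K,T);X,Y,Z=np.moveaxis(C,-1,0)
v,u=np.mgrid[:480,:640]
def comp(q,n,mn=60):
    k,l,st,ce=cv2.connectedComponentsWithStats(q.astype(np.uint8))
    for i in range(1,k):
        if st[i,4]>mn: print(n,st[i,4],ce[i].round(),rect(C[l==i][:,:2]),np.median(C[l==i],0).round(4))
A=(d>0)&(X<.77)&(X>.3)&(v<300)
comp(A&(Z>.141)&(Z<.15)&(abs(Y)<.1),'knob')
comp(A&(Z>.094)&(Z<.102)&(Y<.08)&(Y>-.12),'saddle')
comp(A&(Z>.02)&(Z<.16)&(Y<.08)&(Y>-.12),'bedall',500)
a=np.radians(-5.1);ey=np.array([np.cos(a),np.sin(a)]);ex=np.array([np.sin(a),-np.cos(a)])
P=C[A][:,:2]-[.5478,-.0197];bx=P@ex;by=P@ey;bz=Z[A]
prof=[]
for y0 in np.arange(-.18,.19,.006):
    q=(abs(bx-.037)<.006)&(abs(by-y0)<.003);prof.append((round(y0*1000),int(1000*np.median(bz[q])) if q.sum()>3 else -1))
print(prof)
E
```

```text
6.15 [ 0.54074607 -0.06004265  0.35121574] [ 3.14006234 -0.01046556 -0.08372447] 0.19790281068473073 [ 0.20536848 -0.66055083 -1.40883171]
knob 808 [279.  88.] (array([651.1, -29.1]), array([27. , 27.4]), 50.1) [ 0.6511 -0.0292  0.145 ]
saddle 7547 [285.  91.] (array([651.2, -28.9]), array([126.6,  64.7]), 85.2) [ 0.6515 -0.0328  0.0975]
bedall 27878 [287. 161.] (array([555.8, -15.3]), array([138.3, 322.9]), 85.1) [ 0.5864 -0.0214  0.0658]
[(-180, -1), (-174, -1), (-168, -1), (-162, -1), (-156, -1), (-150, 50), (-144, 50), (-138, 50), (-132, 50), (-126, 50), (-120, 49), (-114, 49), (-108, 50), (-102, 49), (-96, 49), (-90, 50), (-84, 49), (-78, 50), (-72, 49), (-66, 49), (-60, 50), (-54, 50), (-48, 49), (-42, 50), (-36, 50), (-30, 50), (-24, 50), (-18, 50), (-12, 50), (-6, 50), (0, 50), (6, 50), (12, 50), (18, 49), (24, 50), (30, 50), (36, 49), (42, 49), (48, 50), (54, 49), (60, 50), (66, 50), (72, 94), (78, 97), (84, 97), (90, 97), (96, 97), (102, 97), (108, 97), (114, 97), (120, 97), (126, 97), (132, 97), (138, 93), (144, 68), (150, 73), (156, 73), (162, 71), (168, 71), (174, -1), (180, -1), (186, 0)]
```

View pics/w2.png

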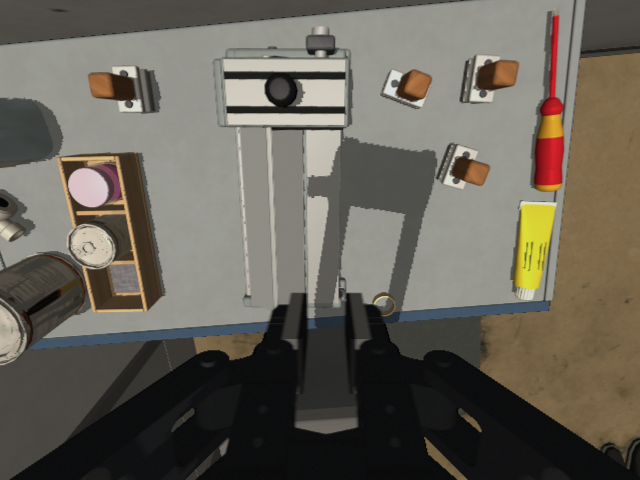

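The saddle sits against the stop: lug at (321,40), knob at (281,90). Next is the stone at (466,165).

drive_tool:
  targets:
    - [0,0,0,0.0335,0.205,0.1,0.3]
    - [0,0,0,0.0335,0.205,0.1,0.3]
    - [0,0,0,0.0335,0.205,0.1,0.3]
    - [0,0,0,0.0335,0.205,0.1,0.3]
    - [0,0,0.0114,0,0,0.15,0.3]
    - [0,0,0.0114,0,0,0.15,0.3]
    - [0,0,0.0114,0,0,0.15,0.3]
    - [0,0,0.0114,0,0,0.15,0.3]

```text
t: 7.2
eef_pos: [0.5505, -0.2229, 0.1437]
ee_rot: [-3.141, 0.002, -0.371]
force: [0.8, 0.4, -0.1]
width: 0.653
finger_force: 0.0
```

```bash
python3 look.py w3
python3 - <<'E'
from h import *
z=np.load('w3.npz');p,d,K,T=[z[k] for k in'pdKT'];C=cloud(d,K,T);X,Y,Z=np.moveaxis(C,-1,0)
hsv=cv2.cvtColor(p,cv2.COLOR_RGB2HSV);H,S,V=cv2.split(hsv)
for n,q in(('top',(Z>.087)&(Z<.097)&(H<14)&(S>110)),('hold',(Z>.034)&(Z<.042))):
    q=q&(d>0)&(np.hypot(X-.554,Y+.226)<.05)
    print(n,q.sum(),rect(C[q][:,:2]))
print(plan([.5537,-.2258,.05],[np.pi,0,-.37]))
E
```

```text
7.2 [ 0.55048309 -0.22293703  0.14372401] [-3.14070802e+00  2.12848070e-03 -3.71004696e-01] 0.6526018522803776 [ 0.75971079  0.35164709 -0.09859326]
top 876 (array([ 554.9, -226.9]), array([23., 22.]), 69.6)
hold 884 (array([ 565.8, -230.5]), array([27.5, 24.9]), 69.5)
('turn', array([-0.0003,  0.0013, -0.0006]), 'shift start axes', array([0.0375, 0.0097, 0.4489]), 'shift end axes', array([0.0336, 0.0091, 0.4492]))
```

View pics/w3.png

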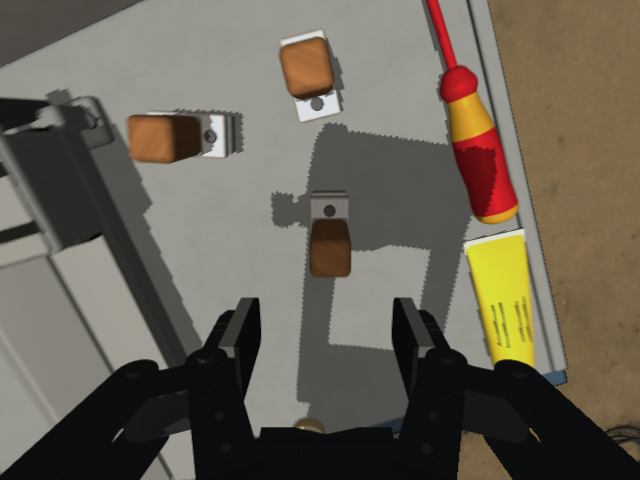

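The stone's handle at (330,250) is centred between the fingers and aligned with them.

drive_tool:
  targets:
    - [0,0,0,0.02,0.006,0.1,0.3]
    - [0,0,0,0.02,0.006,0.1,0.3]
    - [0,0,0,0,0,0.1,0.3]
    - [0,0,0,0,0,0.1,0.3]
    - [0,0,0,0,0,0.049,0.3]
    - [0,0,0,0,0,0,-1]
    - [0,0,0,0,0,0,-1]
    - [0,0,0,0,0,0,-1]
  force: 90

```text
t: 8.25
eef_pos: [0.5583, -0.2294, 0.057]
ee_rot: [-3.142, -0.001, -0.369]
force: [0.9, 0.3, 0.3]
width: 0.269
finger_force: 88.0
```

Run:
```python
from plant import r
o=[r.observe() for _ in range(3)]
for q in o: print(q['t'],q['eef_pos'],q['ee_rot'],q['force'],q['joints'].round(3))
```

```text
8.25 [ 0.55827739 -0.22941189  0.05703931] [-3.14153453e+00 -1.03032921e-03 -3.68909607e-01] [0.93594252 0.34050762 0.32350784] [-0.504  0.561  1.669  0.     0.911  1.435]
8.25 [ 0.55827739 -0.22941189  0.05703931] [-3.14153453e+00 -1.03032921e-03 -3.68909607e-01] [0.93594252 0.34050762 0.32350784] [-0.504  0.561  1.669  0.     0.911  1.435]
8.25 [ 0.55827739 -0.22941189  0.05703931] [-3.14153453e+00 -1.03032921e-03 -3.68909607e-01] [0.93594252 0.34050762 0.32350784] [-0.504  0.561  1.669  0.     0.911  1.435]
```

```bash
cat > ways.py <<'E'
from h import *
a=np.radians(-5.1);ey=np.array([np.cos(a),np.sin(a),0]);ex=np.array([np.sin(a),-np.cos(a),0]);ez=np.array([0,0,1.])
O=np.array([.5438,-.0194,0])
t=np.radians(35);n=ex*np.sin(t)+ez*np.cos(t)
def pose(face,y,h,off=(-.004,0,.057)):
    N=n if face=='vee' else ez
    S=O+(y-.036)*ey+((-.003*ex+.0615*ez) if face=='vee' else (.037*ex+.050*ez))
    x=ey;z=-N;R=np.stack([x,np.cross(z,x),z],1)
    return S+N*h-R@np.array(off),R
def sole(p,rpy,face,off=(-.004,0,.057)):
    "sole (relaxed) in the face's frame"
    R=Rm(rpy);s=np.array(p)+R@np.array(off)
    P,R1=pose(face,0,0,(0,0,0));F=np.stack([np.cross(ey,-R1[:,2]),ey,-R1[:,2]],1)
    return (F.T@(s-P)*1000).round(1),'tilt',np.degrees(np.arccos(-R[:,2]@F[:,2])).round(1)
def go(face,y,h):
    from plant import r
    P,R=pose(face,y,h);rpy=Ro.from_matrix(R).as_euler('xyz');print('target',P.round(4),rpy.round(3));print(*plan(P,rpy))
E
python3 - <<'E'
from ways import *
go('vee',.07,.09);
P,_=pose('vee',.07,.09);rp=[np.pi,0,-.369]
p0=[.5583,-.2294,.057+.2];Q=[np.pi,0,a]
print(plan(P,Q,p0,rp)); print(plan(P,Ro.from_matrix(_).as_euler('xyz'),P,Q))
E
```

```text
target [ 0.5744 -0.1038  0.1819] [-2.531 -0.    -0.089]
turn [ 0.0966 -0.0138 -0.0431] shift start axes [-0.1506 -0.6151 -0.6245] shift end axes [ 0.0246 -0.8766 -0.1485]
('turn', array([-0.    ,  0.    , -0.0446]), 'shift start axes', array([-0.1514, -0.6149,  0.3754]), 'shift end axes', array([ 0.0244, -0.6328,  0.3754]))
('turn', array([ 0.0972,  0.    , -0.    ]), 'shift start axes', array([0., 0., 0.]), 'shift end axes', array([0., 0., 0.]))
```

drive_tool:
  targets:
    - [0,0,0,0,0,-0.05,-1]
    - [0,0,0,0,0,-0.1,-1]
    - [0,0,0,0,0,-0.2,-1]
    - [0,0,0,0,0,-0.25,-1]
    - [0,0,0,0,0,-0.25,-1]
    - [0,0,0,0,0,-0.15,-1]
    - [0,0,0,0,0,0,-1]
    - [0,0,0,0,0,0,-1]

```text
t: 9.25
eef_pos: [0.5569, -0.2288, 0.255]
ee_rot: [-3.141, 0.002, -0.369]
force: [-0.2, 0.4, -2.6]
width: 0.267
finger_force: 88.3
```

drive_tool:
  targets:
    - [0,0,-0.0223,0,0,0,-1]
    - [0,0,-0.0223,0,0,0,-1]
    - [0,0,0,0.009,-0.21,0.05,-1]
    - [0,0,0,0.009,-0.21,0.05,-1]
    - [0,0,0,0.009,-0.21,0.05,-1]
    - [0.0243,0,0,0,0,0,-1]
    - [0.0243,0,0,0,0,0,-1]
    - [0.0243,0,0,0,0,0,-1]

```text
t: 10.25
eef_pos: [0.5738, -0.1035, 0.2248]
ee_rot: [-2.678, 0.002, -0.088]
force: [-0.1, -0.1, -3.9]
width: 0.27
finger_force: 89.5
```

drive_tool:
  targets:
    - [0.0243,0,0,0,0,0,-1]
    - [0,0,0,0,0,0,-1]
    - [0,0,0,0,0,0,-1]
    - [0,0,0,0,0,0,-1]
    - [0,0,0,0,0,0,-1]
    - [0,0,0,0,0,0,-1]
    - [0,0,0,0,0,0,-1]
    - [0,0,0,0,0,0,-1]

```text
t: 11.25
eef_pos: [0.5745, -0.1043, 0.2264]
ee_rot: [-2.531, -0.0, -0.089]
force: [0.1, -0.1, -2.7]
width: 0.267
finger_force: 89.6
```

```bash
python3 look.py w4
python3 - <<'E'
from ways import *
from plant import r
o=r.observe();print(o['joints'].round(2),sole(o['eef_pos'],o['ee_rot'],'vee'));go('vee',.07,.02)
E
```

```text
11.25 [ 0.57445808 -0.10429137  0.22638726] [-2.53101489e+00 -1.54849851e-04 -8.86461775e-02] 0.26690561902399246 [ 0.10456393 -0.09690026 -2.71308257]
[-0.63  0.48  1.5   0.52  1.51  0.91] (array([-25. ,  70. , 126.7]), 'tilt', np.float64(0.0))
target [ 0.578  -0.0638  0.1246] [-2.531 -0.    -0.089]
turn [0. 0. 0.] shift start axes [-2.000e-04  1.251e-01  5.336e-01] shift end axes [-2.000e-04  1.252e-01  5.335e-01]
```

View pics/w4.png

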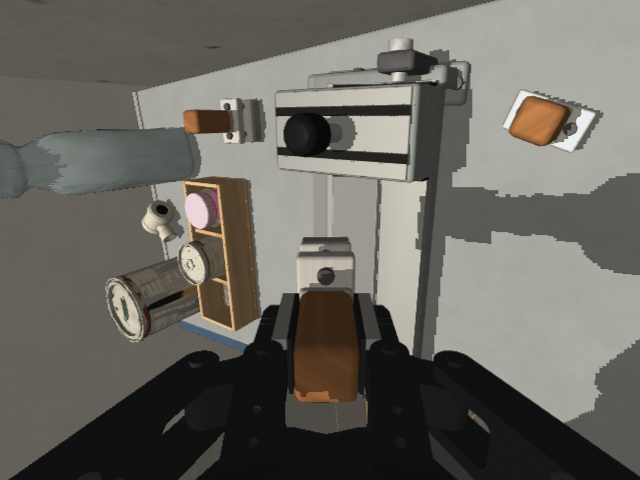

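The stone is held straight above the vee. Its holder is at (326,270) and the vee faces at (350,220). I'll check the flank plane with this view before touching it.

Run:
```python
from ways import *
z=np.load('w4.npz');p,d,K,T=[z[k] for k in'pdKT'];C=cloud(d,K,T)
for f in('vee','flat'):
    P,R1=pose(f,0,0,(0,0,0));N=-R1[:,2];F=np.stack([np.cross(ey,N),ey,N],1)
    Q=(C[d>0]-P)@F
    for y0 in(.04,.07,.095) :
        print(f,y0,[(x0,round(float(np.median(Q[q][:,2])*1000),1)) for x0 in range(-28,29,4) for q in [(abs(Q[:,0]*1000-x0)<1.5)&(abs(Q[:,1]-y0)<.012)&(abs(Q[:,2])<.03)] if q.sum()>4])
    print([(y0,round(float(np.median(Q[q][:,2])*1000),1)) for y0 in range(96,126,3) for q in [(abs(Q[:,0]-.0)<.008)&(abs(Q[:,1]*1000-y0)<1.5)] if q.sum()>3])
```

```text
vee 0.04 [(-28, -13.8), (-24, -2.7), (-20, -0.4), (-16, 0.5), (-12, -0.0), (-4, 0.9), (0, 0.3), (4, 0.5), (8, 0.4), (12, 0.4), (16, 0.7), (20, 0.3), (24, -3.6), (28, 5.5)]
vee 0.07 [(-28, -13.3), (-24, -2.6), (-20, -0.2), (-16, 0.4), (-12, 0.5), (-8, 0.5), (-4, 0.5), (0, 0.6), (4, 0.4), (8, 0.3), (12, 0.5), (16, 0.4), (20, 0.2), (24, -3.8), (28, 5.7)]
vee 0.095 [(-28, -13.1), (-24, -2.6), (-20, -0.1), (-16, 0.3), (-12, 0.6), (-8, 0.5), (-4, 0.5), (0, 0.3), (4, 0.3), (8, 0.5), (12, 0.3), (16, 0.5), (20, 0.2), (24, -3.5), (28, 5.6)]
[(96, 0.9), (99, 0.5), (102, 0.3), (105, 0.3), (111, 39.3), (114, 44.1), (117, 44.2), (120, 44.2), (123, 44.2)]
flat 0.04 [(-28, 3.8), (-24, -0.0), (-20, -0.0), (-16, 0.1), (-12, 0.2), (-8, 0.2), (-4, 0.2), (0, 0.2), (4, 0.2), (8, 0.3), (12, 0.3), (16, 0.2), (20, -7.7)]
flat 0.07 [(-28, 3.5), (-24, -0.2), (-20, -0.4), (-16, 0.2), (-12, 0.1), (-8, 0.1), (-4, 0.3), (0, 0.3), (4, 0.2), (8, 0.1), (12, 0.1), (16, 0.1), (20, -7.6)]
flat 0.095 [(-28, 3.5), (-24, -0.1), (-20, -0.1), (-16, 0.2), (-12, 0.1), (-8, 0.2), (-4, -0.0), (0, 0.2), (4, 0.0), (8, -0.0), (12, 0.1), (16, 0.2), (20, -7.5)]
[(96, 0.1), (99, 0.2), (102, 0.2), (111, 43.7), (114, 47.3), (117, 47.5), (120, 47.5), (123, 47.7)]
```

drive_tool:
  targets:
    - [0,0,0,0,0.0625,0,-1]
    - [0,0,0,0,0.0625,0,-1]
    - [0,0,0,0,0,0.15,-1]
    - [0,0,0,0,0,0.15,-1]
    - [0,0,0,0,0,0.15,-1]
    - [0,0,0,0,0,0.1,-1]
    - [0,0,0,0,0,0.05,-1]
    - [0,0,0,0,0,0,-1]

```text
t: 12.3
eef_pos: [0.5785, -0.0563, 0.1131]
ee_rot: [-2.53, 0.001, -0.089]
force: [0.4, -0.0, -2.3]
width: 0.27
finger_force: 89.8
```

Run:
```python
from ways import *
from plant import r
o=r.observe();print(o['force'],o['joints'].round(2),sole(o['eef_pos'],o['ee_rot'],'vee'));go('vee',.07,-.0035)
```

```text
[ 0.38900101 -0.0316378  -2.3488596 ] [-0.56  0.6   1.63  0.56  1.27  0.83] (array([ 0.4, 69.7,  6.3]), 'tilt', np.float64(0.1))
target [ 0.5792 -0.0504  0.1053] [-2.531 -0.    -0.089]
turn [-0.0001  0.0002 -0.0001] shift start axes [ 0.001  -0.0021  0.0489] shift end axes [ 0.001  -0.0021  0.0489]
```

drive_tool:
  targets:
    - [0,0,0,0,0,0.02,-1]
    - [0,0,0,0,0,0.01,-1]
    - [0,0,0,0,0,0.01,-1]
    - [0,0,0,0,0,0.009,-1]
    - [0,0,0,0,0,0,-1]
    - [0,0,0,0,0,0,-1]
    - [0,0,0,0,0,0,-1]
    - [0,0,0,0,0,0,-1]

```text
t: 13.3
eef_pos: [0.5796, -0.0508, 0.1058]
ee_rot: [-2.531, -0.001, -0.089]
force: [0.1, -3.7, 3.4]
width: 0.267
finger_force: 90.5
```

Run:
```python
from ways import *
from plant import r
o=r.observe();print(o['force'],'normal',(o['force']+[0,0,2.5])@n,sole(o['eef_pos'],o['ee_rot'],'vee'))
```

```text
[ 0.07610545 -3.65771588  3.43627307] normal 6.948503659292773 (array([ 0.1, 70.5, -2.9]), 'tilt', np.float64(0.0))
```

drive_tool:
  targets:
    - [0,0,0,-0.02,0,0,-1]
    - [0,0,0,-0.04,0,0,-1]
    - [0,0,0,-0.05,0,0,-1]
    - [0,0,0,-0.05,0,0,-1]
    - [0,0,0,-0.05,0,0,-1]
    - [0,0,0,-0.05,0,0,-1]
    - [0,0,0,-0.05,0,0,-1]
    - [0,0,0,-0.04,0,0,-1]

```text
t: 14.3
eef_pos: [0.509, -0.0443, 0.1058]
ee_rot: [-2.531, -0.0, -0.089]
force: [3.2, -4.5, 2.8]
width: 0.267
finger_force: 90.5
```

```bash
cat > st.py <<'E'
from ways import *
from plant import r
import sys
f=sys.argv[1];o=r.observe();print(o['force'],'normal',(o['force']+[0,0,2.5])@(n if f=='vee' else ez),sole(o['eef_pos'],o['ee_rot'],f))
E
python3 st.py vee
```

```text
[ 3.23033179 -4.46019869  2.75095856] normal 6.684763203087999 (array([-0. , -0.4, -3. ]), 'tilt', np.float64(0.0))
```

drive_tool:
  targets:
    - [0,0,0,-0.05,0,0,-1]
    - [0,0,0,-0.05,0,0,-1]
    - [0,0,0,-0.05,0,0,-1]
    - [0,0,0,-0.05,0,0,-1]
    - [0,0,0,-0.05,0,0,-1]
    - [0,0,0,-0.05,0,0,-1]
    - [0,0,0,-0.05,0,0,-1]
    - [0,0,0,-0.02,0,0,-1]

```text
t: 15.3
eef_pos: [0.4354, -0.0376, 0.1058]
ee_rot: [-2.531, -0.0, -0.089]
force: [3.0, -3.7, 3.3]
width: 0.272
finger_force: 90.6
```

```bash
python3 st.py vee
python3 - <<'E'
from ways import *
P,R=pose('flat',.07,.03);rpy=Ro.from_matrix(R).as_euler('xyz')
# from end of vee stroke lifted .10 along n, then untilted
P0,R0=pose('vee',-.074,.10);print(P0,P,rpy,plan(P,rpy,P0,rpy))
E
```

```text
[ 2.99235995 -3.66178448  3.28085386] normal 6.674823074753956 (array([ -0.2, -74.3,  -3. ]), 'tilt', np.float64(0.0))
[ 0.43048127 -0.09668407  0.19010687] [ 0.57836047 -0.0596315   0.137     ] [ 3.14159265  0.         -0.08901179] ('turn', array([0., 0., 0.]), 'shift start axes', array([ 0.72  , -0.2503,  0.2655]), 'shift end axes', array([ 0.72  , -0.2503,  0.2655]))
```

drive_tool:
  targets:
    - [0,0,0,0,0,-0.08,-1]
    - [0,0,0,0,0,-0.15,-1]
    - [0,0,0,0,0,-0.15,-1]
    - [0,0,0,0,0,-0.136,-1]
    - [-0.0243,0,0,0,0,0,-1]
    - [-0.0243,0,0,0,0,0,-1]
    - [-0.0243,0,0,0,0,0,-1]
    - [-0.0243,0,0,0,0,0,-1]

```text
t: 16.3
eef_pos: [0.4286, -0.0966, 0.1905]
ee_rot: [3.137, 0.002, -0.089]
force: [-1.0, 0.2, -3.0]
width: 0.265
finger_force: 89.7
```

drive_tool:
  targets:
    - [0,0,0,0.12,-0.05,0,-1]
    - [0,0,0,0.18,-0.05,0,-1]
    - [0,0,0,0.18,-0.05,0,-1]
    - [0,0,0,0.16,-0.05,0,-1]
    - [0,0,0,0.08,-0.05,0.1,-1]
    - [0,0,0,0,0,0.1,-1]
    - [0,0,0,0,0,0.06,-1]
    - [0,0,0,0,0,0,-1]

```text
t: 17.3
eef_pos: [0.5763, -0.0595, 0.137]
ee_rot: [-3.141, 0.004, -0.089]
force: [-0.6, 0.5, -1.9]
width: 0.267
finger_force: 89.8
```

```bash
python3 st.py flat; python3 -c "
from ways import *
go('flat',.07,-.0035)"
```

```text
[-0.56245439  0.54377347 -1.91278866] normal 0.587211337017012 (array([-0. , 67.7, 30. ]), 'tilt', np.float64(0.3))
target [ 0.5784 -0.0596  0.1035] [ 3.142  0.    -0.089]
turn [-0.0001  0.0007  0.    ] shift start axes [0.0109 0.     0.1675] shift end axes [ 1.010e-02 -1.000e-04  1.676e-01]
```

drive_tool:
  targets:
    - [0,0,0,0.01,0,0.06,-1]
    - [0,0,0,0,0,0.05,-1]
    - [0,0,0,0,0,0.03,-1]
    - [0,0,0,0,0,0.015,-1]
    - [0,0,0,0,0,0.0125,-1]
    - [0,0,0,0,0,0,-1]
    - [0,0,0,0,0,0,-1]
    - [0,0,0,0,0,0,-1]

```text
t: 18.3
eef_pos: [0.5802, -0.0598, 0.1049]
ee_rot: [-3.141, 0.0, -0.089]
force: [-2.6, 0.6, 2.8]
width: 0.267
finger_force: 90.5
```

```bash
python3 st.py flat
```

```text
[-2.6420556   0.64885565  2.78761852] normal 5.2876185186693805 (array([ 0. , 71.8, -2.1]), 'tilt', np.float64(0.0))
```

drive_tool:
  targets:
    - [0,0,0,-0.02,0,0.004,-1]
    - [0,0,0,-0.04,0,0,-1]
    - [0,0,0,-0.05,0,0,-1]
    - [0,0,0,-0.05,0,0,-1]
    - [0,0,0,-0.05,0,0,-1]
    - [0,0,0,-0.05,0,0,-1]
    - [0,0,0,-0.05,0,0,-1]
    - [0,0,0,-0.05,0,0,-1]

```text
t: 19.3
eef_pos: [0.5081, -0.0534, 0.1039]
ee_rot: [-3.142, -0.0, -0.089]
force: [4.1, -0.5, 3.7]
width: 0.269
finger_force: 90.6
```

```bash
python3 st.py flat
```

```text
[ 4.09959203 -0.48483759  3.71787519] normal 6.2178751946934465 (array([ 0.1, -0.5, -3.1]), 'tilt', np.float64(0.0))
```

drive_tool:
  targets:
    - [0,0,0,-0.05,0,0,-1]
    - [0,0,0,-0.05,0,0,-1]
    - [0,0,0,-0.05,0,0,-1]
    - [0,0,0,-0.05,0,0,-1]
    - [0,0,0,-0.05,0,0,-1]
    - [0,0,0,-0.05,0,0,-1]
    - [0,0,0,-0.05,0,0,-1]
    - [0,0,0,-0.02,0,0,-1]

```text
t: 20.3
eef_pos: [0.434, -0.0468, 0.1038]
ee_rot: [-3.141, 0.001, -0.089]
force: [4.3, 0.3, 3.7]
width: 0.265
finger_force: 90.7
```

```bash
python3 st.py flat
python3 - <<'E'
from h import *
z=np.load('top0.npz');p,d,K,T=[z[k] for k in'pdKT'];C=cloud(d,K,T);X,Y,Z=np.moveaxis(C,-1,0)
q=(Z>.11)&(Z<.13)&(Y>.2)&(X>.3)&(X<.55);print('paint',rect(C[q][:,:2]))
for lo,hi in((.055,.064),(.07,.085)):
    q=(Z>lo)&(Z<hi)&(Y>.17)&(Y<.27)&(X>.4)&(X<.62);print('incrate',lo,q.sum(),rect(C[q][:,:2]))
q=(Z>.15)&(Y>.2)&(X>.3)&(X<.78);print('jug',rect(C[q][:,:2]))
E
```

```text
[4.3264372  0.28721504 3.73289022] normal 6.232890223650038 (array([  0. , -75. ,  -3.2]), 'tilt', np.float64(0.0))
paint (array([424.4, 448. ]), array([306.4, 249.8]), 89.8)
incrate 0.055 287 (array([536. , 203.6]), array([115.4,  56. ]), 13.9)
incrate 0.07 418 (array([500.5, 221.2]), array([55.5, 54.6]), 89.1)
jug (array([540. , 401.1]), array([401.7, 480.4]), 89.9)
```

drive_tool:
  targets:
    - [0,0,0,0,0,-0.1,-1]
    - [0,0,0,0,0,-0.2,-1]
    - [0,0,0,0,0,-0.25,-1]
    - [0,0,0,0,0,-0.3,-1]
    - [0,0,0,-0.03,-0.2,0,-1]
    - [0,0,0,-0.03,-0.25,0,-1]
    - [0,0,0,-0.03,-0.27,0,-1]
    - [0,0,0,0,-0.27,0,-1]

```text
t: 21.3
eef_pos: [0.4312, 0.1527, 0.2722]
ee_rot: [3.14, 0.006, -0.089]
force: [0.2, -0.7, -1.8]
width: 0.269
finger_force: 89.7
```

drive_tool:
  targets:
    - [0,0,-0.0045,0,-0.2,0,-1]
    - [0,0,0,0,-0.152,0,-1]
    - [0,0,0,0,0,0,-1]
    - [0,0,0,0,0,0,-1]
    - [0,0,0,0,0,0,-1]
    - [0,0,0,0,0,0,-1]
    - [0,0,0,0,0,0,-1]
    - [0,0,0,0,0,0,-1]

```text
t: 22.3
eef_pos: [0.44, 0.2218, 0.274]
ee_rot: [-3.141, -0.0, -0.061]
force: [-0.0, 0.1, -2.5]
width: 0.261
finger_force: 90.0
```

```bash
python3 look.py w5
python3 - <<'E'
from h import *
z=np.load('w5.npz');p,d,K,T=[z[k] for k in'pdKT'];C=cloud(d,K,T);X,Y,Z=np.moveaxis(C,-1,0)
for n,q in(('crate top',(Z>.044)&(Z<.051)&(Y>.17)&(Y<.275)&(X>.38)&(X<.63)),('paint',(Z>.112)&(Z<.128)&(Y>.27)&(Y<.4)&(X>.3)&(X<.5)),('tin',(Z>.07)&(Z<.085)&(Y>.17)&(Y<.27)&(X>.46)&(X<.55)),('pad',(Z>.0045)&(Z<.011)&(Y>.19)&(Y<.265)&(X>.4)&(X<.47))):
    q=q&(d>0)
    if q.sum()>20: print(n,q.sum(),rect(C[q][:,:2]),C[q].min(0).round(3),C[q].max(0).round(3))
E
```

```text
22.3 [0.4400218  0.22181896 0.27401012] [-3.14142905e+00 -9.72699345e-05 -6.09146775e-02] 0.26129162690409874 [-0.01511785  0.10161373 -2.51869782]
crate top 3100 (array([502.5, 223.4]), array([ 74.2, 205.2]), 86.5) [0.398 0.181 0.044] [0.607 0.266 0.051]
paint 10788 (array([427.1, 348. ]), array([101.2, 102. ]), 48.4) [0.376 0.296 0.112] [0.479 0.399 0.121]
tin 3294 (array([502.4, 223.2]), array([56. , 56.1]), 36.7) [0.474 0.195 0.071] [0.531 0.252 0.079]
pad 2736 (array([437.5, 227.7]), array([64.5, 67.5]), 87.5) [0.402 0.194 0.005] [0.47  0.261 0.011]
```

View pics/w5.png

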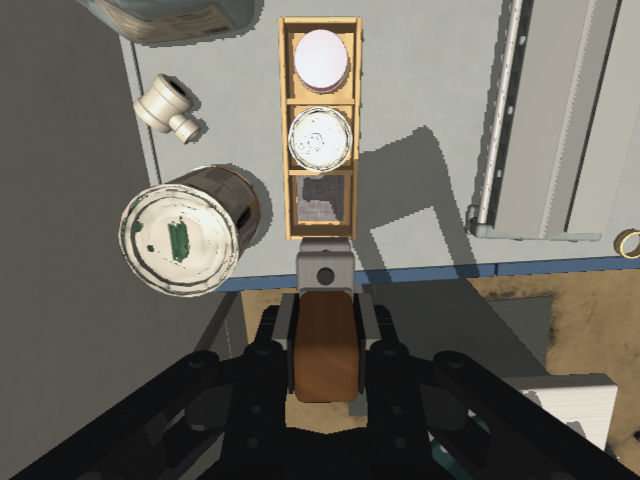

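The padded cell is at (320,200). The stone hangs in line with it, and the paint tin is well clear, with its near edge at y≥0.297.

drive_tool:
  targets:
    - [0,0,0,0,-0.0175,0.1,-1]
    - [0,0,0,0,0,0.2,-1]
    - [0,0,0,0,0,0.2,-1]
    - [0,0,0,0,0,0.2,-1]
    - [0,0,0,0,0,0.15,-1]
    - [0,0,0,0,0,0.1,-1]
    - [0,0,0,0,0,0.06,-1]
    - [0,0,0,0,0,0,-1]

```text
t: 23.35
eef_pos: [0.4399, 0.2255, 0.0715]
ee_rot: [3.141, 0.001, -0.06]
force: [-0.5, -0.2, -2.2]
width: 0.266
finger_force: 90.0
```

drive_tool:
  targets:
    - [0,0,0,0,0,0.01,-1]
    - [0,0,0,0,0,0.01,-1]
    - [0,0,0,0,0,0.008,-1]
    - [0,0,0,0,0,0.005,-1]
    - [0,0,0,0,0,0,-1]
    - [0,0,0,0,0,0,-1]
    - [0,0,0,0,0,0,-1]
    - [0,0,0,0,0,0,-1]

```text
t: 24.35
eef_pos: [0.4402, 0.2256, 0.0653]
ee_rot: [-3.141, -0.0, -0.06]
force: [0.2, -0.7, -2.2]
width: 0.269
finger_force: 90.0
```

drive_tool:
  targets:
    - [0,0,0,0,0,0.003,-1]
    - [0,0,0,0,0,0,-1]
    - [0,0,0,0,0,0,-0.3]
    - [0,0,0,0,0,0,-0.1]
    - [0,0,0,0,0,0,0]
    - [0,0,0,0,0,0,0]
    - [0,0,0,0,0,0,0]
    - [0,0,0,0,0,0,0]

```text
t: 25.35
eef_pos: [0.4402, 0.2256, 0.0647]
ee_rot: [-3.141, 0.0, -0.06]
force: [-1.0, -0.5, -0.3]
width: 0.493
finger_force: 0.0
```

drive_tool:
  targets:
    - [0,0,0,0,0,-0.05,0]
    - [0,0,0,0,0,-0.1,0]
    - [0,0,0,0,0,-0.15,0]
    - [0,0,0,0,0,-0.25,0]
    - [0,0,0,0,0,-0.25,0]
    - [0,0,0,0,0,-0.2,0]
    - [0,0,0,-0.1,0,0,0]
    - [0,0,0,-0.1,0,0,0]

```text
t: 26.35
eef_pos: [0.3984, 0.2277, 0.2644]
ee_rot: [3.141, 0.001, -0.061]
force: [-0.5, -0.3, -0.3]
width: 0.495
finger_force: 0.0
```

```bash
python3 look.py w6
python3 - <<'E'
from h import *
z=np.load('w6.npz');p,d,K,T=[z[k] for k in'pdKT'];C=cloud(d,K,T);X,Y,Z=np.moveaxis(C,-1,0)
H,S,V=cv2.split(cv2.cvtColor(p,cv2.COLOR_RGB2HSV))
for n,q in(('handle',(Z>.093)&(Z<.106)&(np.hypot(X-.436,Y-.226)<.04)),('hold',(Z>.042)&(Z<.048)&(abs(Y-.2255)<.018)&(abs(X-.436)<.03)),('knob',(Z>.141)&(Z<.15)&(abs(Y)<.08)&(X<.75))):
    q=q&(d>0);print(n,q.sum(),rect(C[q][:,:2]) if q.sum()>5 else 0,np.median(C[q],0).round(4))
E
```

```text
26.35 [0.39836762 0.22767046 0.26438655] [ 3.14137570e+00  1.01018083e-03 -6.07277984e-02] 0.49473995490705763 [-0.54578768 -0.26155918 -0.29322576]
handle 799 (array([435.2, 226.6]), array([23.3, 23.1]), 86.8) [0.4359 0.2263 0.0997]
hold 542 (array([438.5, 226.1]), array([28.9, 57.8]), 84.1) [0.4508 0.2255 0.0459]
knob 0 0 [nan nan nan]
  return _methods._mean(a, axis=axis, dtype=dtype,
  ret = um.true_divide(
```

View pics/w6.png

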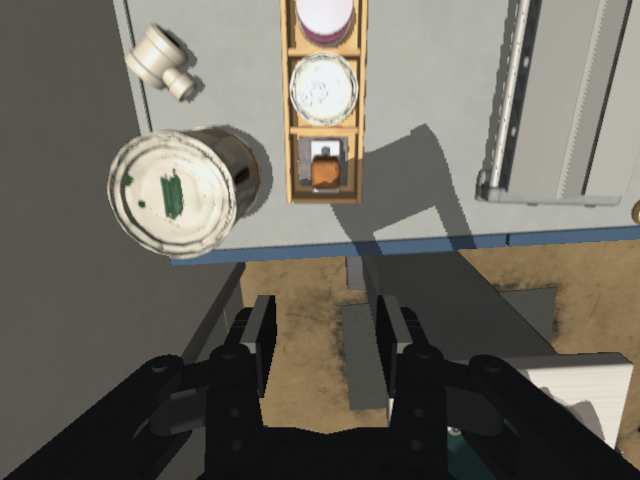

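The stone stands upright in the padded cell at (325,170), with its handle top at 0.0997 m as expected. I'll check the saddle, then hand in.

Run:
```python
from plant import r
from h import *
p,d=r.read_camera('top');c=r.get_calibration('top');C=cloud(d,c['mtx'],c['cam_to_world']);X,Y,Z=np.moveaxis(C,-1,0)
q=(Z>.141)&(Z<.15)&(abs(Y)<.08)&(X<.75)&(X>.4)
k=C[q].mean(0) if q.sum() else np.zeros(3);print(k.round(4))
if abs(k[0]-.650)<.006: print(r.finish_job())
```

```text
[ 0.6499 -0.0306  0.1448]
the job is handed in; nothing more can be done
None
```

The job is handed in. The saddle is at its stop, the vee face and then the flat way each got one unbroken stroke at about 6–7 N, and the stone stands upright on its pad. It took about 26 s of the 64 s allowed; the judge's verdict was not shown.

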